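Fit the light shield and hold the eight-well strip up for the inspection camera

ROBOT

A 6-joint arm with a two-finger parallel gripper is mounted at the origin on the work surface. World frame = base frame: x ahead of the robot, y to its left, z up, the work surface at z = 0. Lengths are in mm, angles in rad, forces in N, time in s.
With the tool pointing down it reaches from about 350 to 775 mm from the base axis. Payload 7.3 kg.
Tool frame: the origin (TCP) lies midway between the tips of the shut fingers; the grasp point (between the pads) lies 19 mm behind it (bot.tcp_to_grasp is the distance from the TCP to the grasp point, in mm); z points along the fingers, x is the direction in which the jaws open and shut, and the axes are right-handed (so a half turn about z gives the same grasp; the last joint's range is limited). The gripper opens to 92 mm and grips with 3 to 60 N. Pads are 19 mm wide; open, the fingers measure 130 mm over their backs; the gripper's body (75 mm by 190 mm) begins 47 mm behind the grasp point.
Start: joints at [-1.435, 0.342, 1.524, -0, 1.275, -0.146], TCP at [146.017, -504.305, 226.741] pointing down, gripper open.
Joint ranges: [-2.53, 2.53], [-0.77, 2.02], [0.04, 2.7], [-1, 4.14], [0.28, 2.66], [-3.11, 3.11]. Speed limits (rad/s): [2.57, 2.57, 3.14, 3.14, 3.14, 3.14].

INTERFACE

Orientations are given as [roll, pitch, yaw] about the fixed x, y, z axes, in that order (R = Rz(yaw) Ry(pitch) Rx(roll)).
In Python, from plant import bot, imaging gives the robot as it stands.
- The arm moves only by the tool play_rows, never from a script. Its argument "moves" is a list of rows, each an object with "linear": the shift along the world's x, y, z in mm, a list of three; "turn": the turn about the world's z in rad; "fingers": the opening, from -1 (shut) to 1 (fully open). A call has 1 to 8 rows; each row is the pose to reach, as a shift and turn from the pose commanded when the call began; what a row does not reach only later rows make up. A row lasts 1/10 s, in which the tool goes at most 50 mm and 8.59 degrees, less where a joint would pass 70% of its speed; a pose out of reach is approached as far as the arm can. A call with a gripper value outside its range is refused whole. The fingers move at their own pace and stop on an object; the grip force is fixed at half the most. Time passes only in rows, so rows that repeat a pose let the fingers close. It gives the time, the measured TCP pose, the force and the opening at its end, in the units of the state.
- bot.get_obs(): the state, without advancing time (a new reading comes with each control period).
- imaging.capture(name): name is "side" or "top"; returns a dict with "pixels" (384x512x3 uint8, red, green, blue), "range_z" (384x512 float32, mm along the optical axis (not along the pixel's ray), 0 where there is no reading), "mtx" (3x3 intrinsics, pixels), "origin" and "rotation" of the camera in the world. Camera axes: x right, y down, z forward; pixel columns grow to the right and rows downward; lengths in mm; the calibration is good to about 2 mm. A picture is of the moment at which its call begins.
- bot.close_job(): hands the job in, once; it reports no verdict.
The state is a dict: "time": time; "joint_positions": joint angles; "dq": joint speeds; "tau": joint torques, N m; "tool_pos": TCP position; "tcp_rot": TCP orientation; "contact_force": force on the tool from outside, world axes, zero at the start; "moment": the same for the moment, N m; "grip_width": finger opening in mm.
Only numpy, scipy, OpenCV 4.12 (cv2) and the standard library are available. Lean on these libraries where they do the work, as an engineer would, in place of code of your own. Each camera call takes 0.05 s, during which the arm holds its last target. There are 200 camera calls.

TASK

Push the loose metal light shield all the way down onto the upright lens barrel of the inspection camera and let go of it. Then take the strip with the eight wells out of the rack and hold it still in the air for the camera: right way up and level, centred over the shield's mouth with its underside 50 mm above the shield's upper rim, and its length parallel to the long sides of the camera's case. Finish while still holding it there in the gripper, and leave the other strips in the rack and everything else where it stands.

Things in the scene. Friction and masses are not known exactly. Their poses are not given: they have to be found in the camera images.
- reader: Upward-looking inspection camera, fixed: white case 120 mm (its x) by 180 mm (its y, the long sides), flat top 55 mm above the table. From the middle of the top rises a dark round lens barrel, 40 mm in diameter and 40 mm tall (top at z = 95 mm, edge chamfered 3.5 mm). The shield seats on the case's top. Origin on the barrel's axis at table height, z up.
- shield: Light shield: aluminium tube open at both ends, outside diameter 52 mm, bore 43 mm (1.5 mm clearance all round on the barrel), 60 mm tall, 90 to 170 g, standing upright and loose on the table; it can go on with either end down. Origin at the centre of its lower end, z along its axis. Fully home, its upper rim is 115 mm above the table.
- strip8: The strip with eight wells: white plastic bar 84 mm long (its x), 14 mm wide (its y), 16 mm tall, a row of eight dark wells 6.5 mm across in its top, 20 to 45 g. It lies loose in any one of the rack's three lanes, free to lift straight up. Origin at the centre of its underside (22 mm above the table while in the rack), z up.
- strip4: Another strip, to be left: white plastic, 84 by 14 mm and 26 mm tall, four wells 10.5 mm across in its top; in another lane. Origin at the centre of its underside.
- strip_handle: Another strip, to be left: white plastic, 84 by 14 mm and 12 mm tall, no wells, with a 10 mm round post rising 22 mm from its middle; in another lane. Origin at the centre of its underside.
- rack: Grey strip rack, fixed: base plate 110 (its x) by 200 mm (its y), 8 mm thick; across it two bars 30 mm high, 12 mm thick, at x = +36 and -36 mm. Three lanes along x at y = -65, 0, 65 mm: slots 17 mm wide, 8 mm deep in the bars, so a strip bridges them with 60 mm of its length free between. End stops 26 mm high beyond the strips' ends. Origin: centre of underside.
- bottle_a: Bystander: glass reagent bottle with blue cap, 66 mm diameter, 130 mm tall, origin at its foot.
- bottle_b: Bystander: a second bottle of the same kind, origin at its foot.
- vial: Bystander: small amber vial with white cap, 28 mm diameter, 50 mm tall, origin at its foot.
- jar: Bystander: white jar with black cap, 50 mm diameter, 60 mm tall, origin at its foot.
- beaker: Bystander: glass beaker, 60 mm diameter, 70 mm tall, origin at its foot.
Not all that is in view belongs to the job. What is shaped like the shield but green or red is not meant.

How it is judged:
By the outcome, as a careful person would: the job done as asked, in the order asked, and still so for the second after the job is handed in, while the arm keeps its last pose, push and grip.
It also fails if it takes over 64 s, if anything falls off the work surface, if the arm or the gripper's body presses on something with over 40 N, if the wrist force passes 120 N, or if a joint passes its speed limit or range.

## Working session

There is one attempt and no reset: what is moved stays moved. The work goes in short steps, Python scripts to look and compute and a tool call to move; the robot and the scene stay as the last step left them, time stands still between calls to the robot, and variables do not carry over. Pictures are saved under pics/ and viewed, on a budget of 10 in all, crops included, one or two more only if the job needs it, and the job is handed in when it is done.

Besides the shell and the picture viewer there is one more tool, called after "Request:" as name(argument=value, ...), one argument or row to a line, values as JSON. play_rows: Moves the arm, as the interface text tells. Its arguments: {"type":"object","properties":{"moves":{"type":"array","items":{"type":"object","properties":{"linear":{"type":"array","items":{"type":"number"}},"turn":{"type":"number"},"fingers":{"type":"number"}}}}},"required":["moves"]}

```bash
mkdir -p pics
cat > h.py <<'E'
import numpy as np,cv2
from plant import bot,imaging
def cap(n):
    c=imaging.capture(n); return c
def save(c,f): cv2.imwrite('pics/'+f,c['pixels'][:,:,::-1])
def pts(c):
    z=c['range_z'].astype(float);K=np.array(c['mtx']);v,u=np.mgrid[:z.shape[0],:z.shape[1]]
    p=np.stack([(u-K[0,2])/K[0,0]*z,(v-K[1,2])/K[1,1]*z,z],-1)
    return p@np.array(c['rotation']).T+np.array(c['origin'])
E
python3 - <<'E'
from h import *
a=cap('top');b=cap('side');save(a,'t1.png');save(b,'s1.png')
np.savez('c1.npz',tp=pts(a),sp=pts(b),ti=a['pixels'],si=b['pixels'],tz=a['range_z'],sz=b['range_z'])
for c in(a,b):print(c['mtx'],c['origin'],c['rotation'])
print(bot.get_obs(),bot.tcp_to_grasp)
E
```

```text
Traceback (most recent call last):
  File "h.py", line 9, in pts
    return p@np.array(c['rotation']).T+np.array(c['origin'])
           ~~~~~~~~~~~~~~~~~~~~~~~~~~~^~~~~~~~~~~~~~~~~~~~~~
ValueError: operands could not be broadcast together with shapes (384,512) (3,)
```

View pics/t1.png

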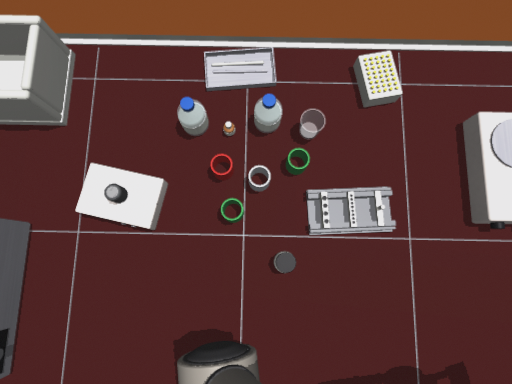

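View pics/s1.png

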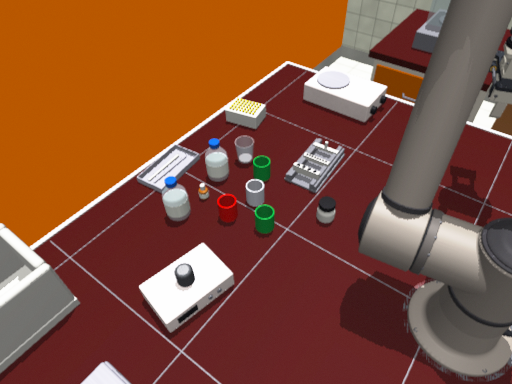

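The top view shows the bare-metal shield at (259,178), the reader's barrel at (114,193) and the rack at (350,210). The eight-well strip is in the middle lane at (352,209), with the four-well strip on the left and the handle strip on the right. Green and red decoys stand around the shield.

Run:
```python
from h import *
a=cap('top');b=cap('side')
for c in(a,b):print(c['mtx'],c['origin'],np.array(c['rotation']).tolist())
print(bot.get_obs(),bot.tcp_to_grasp)
```

```text
[[354.95099957   0.         252.74925572]
 [  0.         354.95099957 188.28062903]
 [  0.           0.           1.        ]] [404.54154193 -26.78855465 863.88817662] [-2.9575917231034867, 0.0030309461582549435, -1.5499670950099689]
[[374.72103129   0.         261.72687974]
 [  0.         374.72103129 192.99905128]
 [  0.           0.           1.        ]] [124.18449199 528.69244106 804.78131599] [-2.389861811449806, 0.018349907422605227, -2.50453452332623]
{'time': 0.2, 'joint_positions': array([-1.43498747e+00,  3.42441725e-01,  1.52458652e+00,  1.10587327e-05,
        1.27538651e+00, -1.45982778e-01]), 'dq': array([ 0.00058935, -0.00342521, -0.00368193, -0.00027715,  0.00162961,
        0.00043755]), 'tau': array([ 1.67772305e-03, -4.31085348e+01, -2.44157642e+01,  7.16175302e-02,
        5.38415881e-02, -1.03733214e-04]), 'tool_pos': array([ 145.99608139, -504.08090248,  226.34109514]), 'tcp_rot': array([-3.14146260e+00,  8.11824609e-04, -1.28900786e+00]), 'contact_force': array([ 0.12792603, -0.53830312,  0.48151084]), 'moment': array([ 0.06596877,  0.02014197, -0.03281671]), 'grip_width': 92.03155424865987} 18.8
```

```bash
cat > h.py <<'E'
import numpy as np,cv2
from scipy.spatial.transform import Rotation as R
from plant import bot,imaging
cap=imaging.capture
def save(c,f,box=None,s=1):
    im=c['pixels'][:,:,::-1]
    if box: u0,v0,u1,v1=box; im=cv2.resize(im[v0:v1,u0:u1],None,fx=s,fy=s,interpolation=cv2.INTER_CUBIC)
    cv2.imwrite('pics/'+f,im)
def rot(c): return R.from_euler('xyz',c['rotation']).as_matrix()
def pts(c):
    z=c['range_z'].astype(float);K=c['mtx'];v,u=np.mgrid[:z.shape[0],:z.shape[1]]
    p=np.stack([(u-K[0,2])/K[0,0]*z,(v-K[1,2])/K[1,1]*z,z],-1)
    p=p@rot(c).T+np.array(c['origin']); p[z==0]=np.nan; return p
def plane(c,uv,h):
    uv=np.atleast_2d(uv).astype(float);K=c['mtx']
    d=np.c_[(uv[:,0]-K[0,2])/K[0,0],(uv[:,1]-K[1,2])/K[1,1],np.ones(len(uv))]@rot(c).T
    o=np.array(c['origin']); return o+d*((h-o[2])/d[:,2])[:,None]
def proj(c,p):
    q=(np.atleast_2d(p)-np.array(c['origin']))@rot(c);K=c['mtx']
    return np.c_[q[:,0]/q[:,2]*K[0,0]+K[0,2],q[:,1]/q[:,2]*K[1,1]+K[1,2]]
def near(P,cx,cy,r,z0,z1):
    m=(np.hypot(P[...,0]-cx,P[...,1]-cy)<r)&(P[...,2]>z0)&(P[...,2]<z1); return m
E
python3 - <<'E'
from h import *
a=cap('top');b=cap('side')
seed={k:plane(a,uv,h)[0] for k,(uv,h) in dict(shield=((259,178),30),barrel=((114,193),80),reader=((122,195),55),rack=((350,210),25),s8=((352,209),38)).items()}
for k in seed:print(k,seed[k].round(1))
for n,c in(('top',a),('side',b)):
    P=pts(c)
    for k,r,z0,z1 in(('shield',36,54,68),('barrel',28,88,102),('reader',115,49,61),('s8',50,34,43),('rack',115,22,34)):
        m=near(P,*seed[k][:2],r,z0,z1);p=P[m]
        if len(p)<4: print(n,k,len(p));continue
        rr=cv2.minAreaRect(p[:,:2].astype(np.float32)); cc=cv2.minEnclosingCircle(p[:,:2].astype(np.float32))
        print(n,k,len(p),'zmed',np.median(p[:,2]).round(1),'rect',np.round(rr[0],1),np.round(rr[1],1),round(rr[2],1),'circ',np.round(cc[0],1),round(cc[1],1))
E
```

```text
shield [585.1 -35.5  30. ]
barrel [533.3 289.6  80. ]
reader [533.1 280.8  55. ]
rack [ 512.8 -253.    25. ]
s8 [ 513.6 -254.2   38. ]
top shield 142 zmed 60.7 rect [582.3 -34. ] [49.7 48.7] 1.2 circ [583.  -34.7] 25.8
top barrel 261 zmed 95.9 rect [533.  287.6] [39.2 38.5] 42.1 circ [533.4 288. ] 20.4
top reader 3624 zmed 56.1 rect [533.3 288.3] [181.5 120. ] 78.4 circ [533.2 288.1] 106.2
top s8 235 zmed 38.8 rect [ 518.8 -245.7] [51.5 86. ] 77.5 circ [ 517.9 -254.4] 45.3
top rack 1250 zmed 29.6 rect [ 514.3 -253.4] [100.5 200.4] 3.6 circ [ 514.3 -253.4] 111.0
side shield 113 zmed 59.7 rect [583.5 -34.2] [50.6 50.5] 22.2 circ [583.9 -34.1] 27.0
side barrel 237 zmed 96.1 rect [533.  288.3] [38.2 36.7] 34.1 circ [533.7 288.3] 20.0
side reader 3442 zmed 56.2 rect [534.4 288.1] [179.5 122.6] 77.8 circ [533.2 288.1] 106.1
side s8 119 zmed 39.5 rect [ 512.8 -262.1] [49.5 83.1] 81.7 circ [ 514.8 -252.9] 42.3
side rack 650 zmed 29.3 rect [ 515.3 -254.4] [101.4 204.2] 3.7 circ [ 515.4 -255. ] 111.5
```

Measured: shield at about (583.3, -34.3) and barrel at about (533.3, 288.1). The case's long side runs at 78.2° and the strip's length at about 3.6°. I'll move above the shield with the jaws along world x, which is clear of its neighbours.

Request:
play_rows(
  moves=[
    {"linear": [55,59,-9],"turn": 0.15,"fingers": 1},
    {"linear": [90,97,-15],"turn": 0.3,"fingers": 1},
    {"linear": [124,133,-20],"turn": 0.45,"fingers": 1},
    {"linear": [158,169,-25],"turn": 0.6,"fingers": 1},
    {"linear": [192,206,-30],"turn": 0.75,"fingers": 1},
    {"linear": [226,243,-35],"turn": 0.9,"fingers": 1},
    {"linear": [260,280,-40],"turn": 1.05,"fingers": 1},
    {"linear": [294,316,-45],"turn": 1.2,"fingers": 1},
  ],
)

```text
time: 1.1
tool_pos: [418.1, -211.3, 185.2]
tcp_rot: [3.141, -0.001, -0.083]
contact_force: [0.4, -2.2, 0.6]
grip_width: 91.9
```

Request:
play_rows(
  moves=[
    {"linear": [36,38,-6],"turn": 0.089,"fingers": 1},
    {"linear": [72,77,-12],"turn": 0.089,"fingers": 1},
    {"linear": [108,115,-18],"turn": 0.089,"fingers": 1},
    {"linear": [143,154,-24],"turn": 0.089,"fingers": 1},
    {"linear": [143,154,-24],"turn": 0.089,"fingers": 1},
    {"linear": [143,154,-24],"turn": 0.089,"fingers": 1},
  ],
)

```text
time: 1.7
tool_pos: [560.3, -57.6, 160.4]
tcp_rot: [-3.141, 0.001, 0.003]
contact_force: [-0.0, -1.1, 0.8]
grip_width: 91.5
```

Run:
```python
from h import *
o=bot.get_obs();print(o['tool_pos'],o['tcp_rot'],o['time'])
a=cap('top');b=cap('side');save(a,'t2.png',(180,90,340,270),3);save(b,'s2.png',(180,100,340,260),3)
```

```text
[560.34608224 -57.57819542 160.41439672] [-3.14145650e+00  9.42919502e-04  3.18093773e-03] 1.7
```

View pics/s2.png

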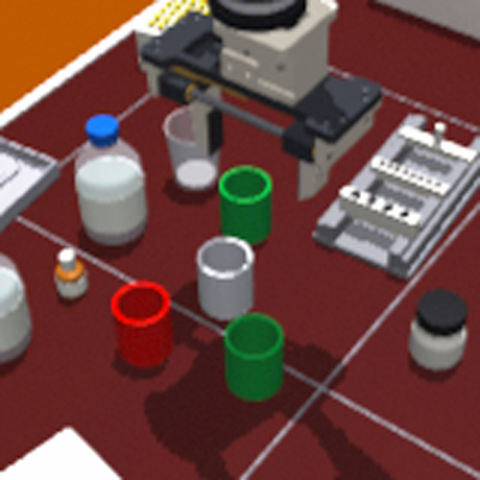

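The side view shows the gripper clear above the tubes, with the grey shield at crop (225,275) free along the jaw axis. Now I'll centre and descend.

Request:
play_rows(
  moves=[
    {"linear": [23,23.3,-10],"turn": 0,"fingers": 1},
    {"linear": [23,23.3,-40],"turn": 0,"fingers": 1},
    {"linear": [23,23.3,-70],"turn": 0,"fingers": 1},
    {"linear": [23,23.3,-100],"turn": 0,"fingers": 1},
    {"linear": [23,23.3,-120],"turn": 0,"fingers": 1},
    {"linear": [23,23.3,-134],"turn": 0,"fingers": 1},
    {"linear": [23,23.3,-134],"turn": 0,"fingers": 1},
    {"linear": [23,23.3,-134],"turn": 0,"fingers": 1},
  ],
)

```text
time: 2.6
tool_pos: [583.2, -36.6, 28.1]
tcp_rot: [3.141, -0.001, -0.001]
contact_force: [0.2, -0.2, 0.3]
grip_width: 91.5
```

Request:
play_rows(
  moves=[
    {"linear": [0,0,0],"turn": 0,"fingers": -1},
    {"linear": [0,0,0],"turn": 0,"fingers": -1},
    {"linear": [0,0,0],"turn": 0,"fingers": -1},
    {"linear": [0,0,0],"turn": 0,"fingers": -1},
    {"linear": [0,0,0],"turn": 0,"fingers": -1},
    {"linear": [0,0,0],"turn": 0,"fingers": -1},
    {"linear": [0,0,0],"turn": 0,"fingers": -1},
    {"linear": [0,0,0],"turn": 0,"fingers": -1},
  ],
)

```text
time: 3.4
tool_pos: [583.1, -35.6, 27.3]
tcp_rot: [-3.142, -0.0, 0.0]
contact_force: [0.0, -0.4, 1.9]
grip_width: 52.0
```

Request:
play_rows(
  moves=[
    {"linear": [0,0,30],"turn": 0,"fingers": -1},
    {"linear": [0,0,75],"turn": 0,"fingers": -1},
    {"linear": [0,0,120],"turn": 0,"fingers": -1},
    {"linear": [-5,40,120],"turn": 0,"fingers": -1},
    {"linear": [-12,85,120],"turn": 0,"fingers": -1},
    {"linear": [-20,130,120],"turn": 0,"fingers": -1},
    {"linear": [-28,175,120],"turn": 0,"fingers": -1},
    {"linear": [-35,220,120],"turn": 0,"fingers": -1},
  ],
)

```text
time: 4.2
tool_pos: [547.0, 185.9, 146.8]
tcp_rot: [3.141, 0.001, -0.0]
contact_force: [1.1, 0.0, -1.9]
grip_width: 52.2
```

Request:
play_rows(
  moves=[
    {"linear": [-7,40,0],"turn": 0,"fingers": -1},
    {"linear": [-12,75,0],"turn": 0,"fingers": -1},
    {"linear": [-15,103,0],"turn": 0,"fingers": -1},
    {"linear": [-15,103,0],"turn": 0,"fingers": -1},
    {"linear": [-15,103,0],"turn": 0,"fingers": -1},
    {"linear": [-15,103,0],"turn": 0,"fingers": -1},
  ],
)

```text
time: 4.8
tool_pos: [533.0, 286.2, 146.8]
tcp_rot: [3.141, 0.001, -0.001]
contact_force: [1.0, -0.4, -0.7]
grip_width: 51.7
```

Run:
```python
from h import *
o=bot.get_obs();print(o['tool_pos'],o['tcp_rot'],o['time'],o['contact_force'])
a=cap('top');b=cap('side');save(b,'s3.png',(100,180,260,340),4)
for c in(a,b):
    P=pts(c);m=near(P,533,288,60,98,200)
    for z in range(100,200,10):
        q=P[m&(P[...,2]>z)&(P[...,2]<=z+10)]
        if len(q): print(z,len(q),q.min(0).round(1),q.max(0).round(1))
```

```text
[532.96079231 286.23832655 146.79474651] [ 3.14085137e+00  6.54714292e-04 -7.80296407e-04] 4.8 [ 1.04106168 -0.39217025 -0.73520747]
110 1 [513.9 270.3 119.6] [513.9 270.3 119.6]
120 39 [506.8 260.3 121.1] [553.1 299.7 129.9]
130 67 [507.5 261.2 130.3] [553.7 308.8 139.9]
140 73 [507.9 260.5 140. ] [561.5 308.8 149.9]
150 78 [493.5 261.3 150.1] [570.4 304.6 159.8]
160 79 [495.4 260.9 160. ] [573.2 298.9 170. ]
170 76 [512.5 260.5 170.1] [570.4 296.4 179.9]
180 49 [514.  260.2 180.1] [568.6 290.1 188.7]
190 6 [558.7 280.6 194.2] [561.  284.7 195.4]
110 1 [509.6 290.3 119.9] [509.6 290.3 119.9]
120 37 [507.7 289.5 120.3] [541.6 312.2 129.9]
130 43 [507.7 289.4 130.4] [542.3 312.5 140. ]
140 44 [504.8 295.3 140. ] [545.1 312.3 149.9]
150 59 [497.6 294.6 150.2] [572.  312.3 159.7]
160 53 [495.  281.7 160. ] [574.2 312.4 169.9]
170 43 [497.2 282.4 170.1] [575.1 312.4 179.8]
180 35 [522.6 286.3 180.2] [560.4 312.6 188.1]
190 11 [558.2 291.3 190.2] [576.8 297.6 198.9]
```

View pics/s3.png

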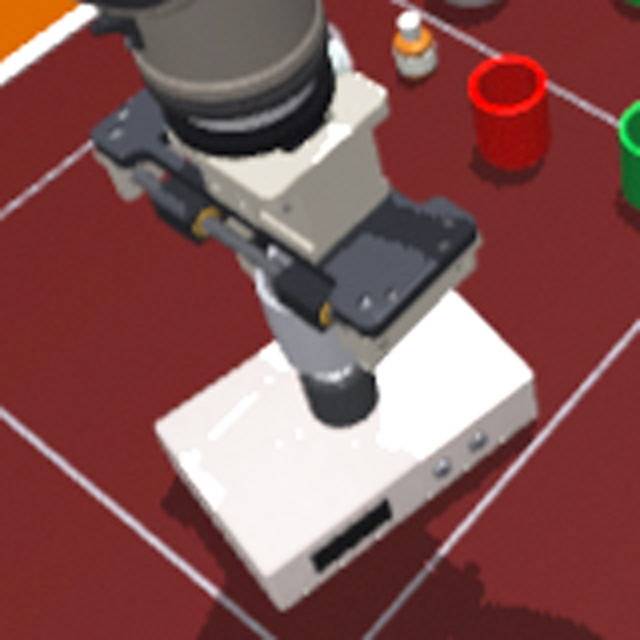

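The side view shows the shield held upright just above the barrel (crop 320,330 over 340,400). I'll fit both axes with fixed radii.

```bash
cat >> h.py <<'E'
from scipy.optimize import least_squares
def fit(q,r,g):
    s=least_squares(lambda c:np.hypot(q[:,0]-c[0],q[:,1]-c[1])-r,g,loss='soft_l1',f_scale=.7); return s.x,np.abs(s.fun).mean(),len(q)
E
python3 - <<'E'
from h import *
a=cap('top');b=cap('side')
Q={}
for n,c in(('top',a),('side',b)):
    P=pts(c)
    for k,z0,z1,r,R0 in(('shield',122,146,26,30),('barrel',60,90,20,24)):
        q=P[near(P,533,288,R0,z0,z1)];Q.setdefault(k,[]).append(q)
        if len(q)>8:print(n,k,fit(q,r,(533,288)))
for k,r in(('shield',26),('barrel',20)):print('both',k,fit(np.vstack(Q[k]),r,(533,288)))
E
```

```text
top shield (array([532.51706819, 286.78433467]), np.float64(1.8049891684390258), 155)
top barrel (array([533.546191  , 288.37000363]), np.float64(0.40605963249025756), 93)
side shield (array([534.33231009, 286.22056069]), np.float64(0.48329720012096966), 104)
side barrel (array([534.62210983, 287.30474744]), np.float64(0.5674744750219181), 132)
both shield (array([533.63992205, 286.08523321]), np.float64(1.3913320810272458), 259)
both barrel (array([534.40010026, 287.70887195]), np.float64(0.6567094323689782), 225)
```

Request:
play_rows(
  moves=[
    {"linear": [0.5,1.4,-6],"turn": 0,"fingers": -1},
    {"linear": [0.5,1.4,-14],"turn": 0,"fingers": -1},
    {"linear": [0.5,1.4,-20],"turn": 0,"fingers": -1},
    {"linear": [0.5,1.4,-24],"turn": 0,"fingers": -1},
    {"linear": [0.5,1.4,-27],"turn": 0,"fingers": -1},
    {"linear": [0.5,1.4,-30],"turn": 0,"fingers": -1},
    {"linear": [0.5,1.4,-32],"turn": 0,"fingers": -1},
    {"linear": [0.5,1.4,-32],"turn": 0,"fingers": -1},
  ],
)

```text
time: 5.8
tool_pos: [533.3, 288.7, 114.9]
tcp_rot: [3.141, 0.0, 0.0]
contact_force: [-0.4, -0.4, -0.5]
grip_width: 51.5
```

Request:
play_rows(
  moves=[
    {"linear": [0,0,-5],"turn": 0,"fingers": -1},
    {"linear": [0,0,-10],"turn": 0,"fingers": -1},
    {"linear": [0,0,-15],"turn": 0,"fingers": -1},
    {"linear": [0,0,-20],"turn": 0,"fingers": -1},
    {"linear": [0,0,-25],"turn": 0,"fingers": -1},
    {"linear": [0,0,-29],"turn": 0,"fingers": -1},
    {"linear": [0,0,-29],"turn": 0,"fingers": -1},
  ],
)

```text
time: 6.5
tool_pos: [533.1, 288.5, 85.3]
tcp_rot: [3.141, 0.001, -0.0]
contact_force: [-0.3, 0.2, -1.2]
grip_width: 51.7
```

Request:
play_rows(
  moves=[
    {"linear": [0,0,-1],"turn": 0,"fingers": -1},
    {"linear": [0,0,-2],"turn": 0,"fingers": -1},
    {"linear": [0,0,-3],"turn": 0,"fingers": -1},
    {"linear": [0,0,-4],"turn": 0,"fingers": -1},
    {"linear": [0,0,-4],"turn": 0,"fingers": -1},
  ],
)

```text
time: 7.0
tool_pos: [533.5, 288.7, 82.3]
tcp_rot: [-3.142, -0.0, -0.0]
contact_force: [-0.6, 0.4, 0.5]
grip_width: 52.1
```

Request:
play_rows(
  moves=[
    {"linear": [0,0,-1],"turn": 0,"fingers": -1},
    {"linear": [0,0,-2],"turn": 0,"fingers": -1},
    {"linear": [0,0,-2.5],"turn": 0,"fingers": -1},
    {"linear": [0,0,-2.5],"turn": 0,"fingers": -1},
  ],
)

```text
time: 7.4
tool_pos: [533.5, 288.8, 82.2]
tcp_rot: [-3.141, -0.002, 0.0]
contact_force: [-6.2, -1.7, 15.9]
grip_width: 52.2
```

Run:
```python
from h import *
o=bot.get_obs();print(o['tool_pos'],o['contact_force'])
b=cap('side');save(b,'s4.png',(120,200,240,320),5)
```

```text
[533.54746728 288.81280857  82.17740816] [-6.23426138 -1.68963262 15.93973574]
```

View pics/s4.png

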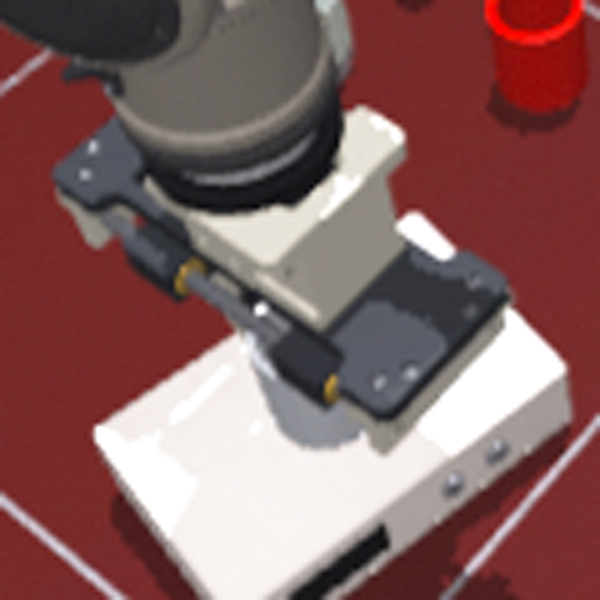

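It's seated: the lower end is on the case top at crop (320,440), the force is up and the motion has stopped. Now I'll release.

Request:
play_rows(
  moves=[
    {"linear": [0,0,2],"turn": 0,"fingers": -1},
    {"linear": [0,0,2],"turn": 0,"fingers": 1},
    {"linear": [0,0,2],"turn": 0,"fingers": 1},
    {"linear": [0,0,2],"turn": 0,"fingers": 1},
    {"linear": [0,0,2],"turn": 0,"fingers": 1},
    {"linear": [0,0,2],"turn": 0,"fingers": 1},
    {"linear": [0,0,2],"turn": 0,"fingers": 1},
    {"linear": [0,0,2],"turn": 0,"fingers": 1},
  ],
)

```text
time: 8.25
tool_pos: [533.5, 288.7, 81.6]
tcp_rot: [3.142, -0.0, -0.0]
contact_force: [-0.3, 0.1, -0.1]
grip_width: 91.8
```

Request:
play_rows(
  moves=[
    {"linear": [0,0,20],"turn": 0,"fingers": 1},
    {"linear": [0,0,50],"turn": 0,"fingers": 1},
    {"linear": [0,0,90],"turn": 0,"fingers": 1},
    {"linear": [0,-30,120],"turn": -0.1,"fingers": 0},
    {"linear": [0,-80,120],"turn": -0.2,"fingers": 0},
    {"linear": [0,-125,120],"turn": -0.34,"fingers": 0},
    {"linear": [0,-170,120],"turn": -0.48,"fingers": 0},
    {"linear": [0,-215,120],"turn": -0.62,"fingers": 0},
  ],
)

```text
time: 9.05
tool_pos: [533.2, 72.1, 201.9]
tcp_rot: [-3.141, -0.001, -0.625]
contact_force: [0.7, 0.4, 0.2]
grip_width: 56.3
```

Run:
```python
from h import *
o=bot.get_obs();print(o['tool_pos'],o['tcp_rot'],o['grip_width'])
a=cap('top');b=cap('side');save(b,'s5.png',(120,200,260,320),5)
Q=[]
for n,c in(('top',a),('side',b)):
    P=pts(c);q=P[near(P,533,288,34,108,122)]
    cc=cv2.minEnclosingCircle(q[:,:2].astype(np.float32));print(n,len(q),np.median(q[:,2]),cc)
    q=P[near(P,533,288,30,60,108)];q=q[np.hypot(q[:,0]-533,q[:,1]-288)>22.5];Q.append(q);print(len(q) and fit(q,26,(533,288)))
print(fit(np.vstack(Q),26,(533,288)))
s=plane(a,(352,209),38)[0]
# strips
for n,c in(('top',a),('side',b)):
    P=pts(c)
    q=P[near(P,s[0],s[1],46,36,43)&(abs(P[...,1]-s[1])<20)];print(n,len(q),np.median(q[:,2]),cv2.minAreaRect(q[:,:2].astype(np.float32)))
```

```text
[533.16869728  72.06184154 201.88641356] [-3.14127650e+00 -5.78820193e-04 -6.25497220e-01] 56.34473548400963
top 146 115.09908385777118 ((533.0498046875, 288.6957092285156), 25.942420959472656)
(array([533.3304144 , 289.61028549]), np.float64(1.1962597025600983), 235)
side 202 114.9975168547972 ((533.8980102539062, 289.4709777832031), 26.268802642822266)
(array([534.48968491, 288.71184487]), np.float64(0.8850338568700613), 312)
(array([534.26027154, 288.93453928]), np.float64(1.1386096407385837), 547)
top 212 38.81892613584802 ((514.9921264648438, -253.46847534179688), (82.82305145263672, 14.381159782409668), 3.167858839035034)
side 103 39.38824939535277 ((514.33154296875, -258.50531005859375), (82.48672485351562, 27.978193283081055), 2.6370065212249756)
```

Shield rim reads 115 mm, so it's fully home, centred at about (533.5, 289). Now to strip8 in the middle lane at (514.9, -253.5), with jaws across it and the opening reduced so the fingers clear the neighbours.

Request:
play_rows(
  moves=[
    {"linear": [-2,-42,-5],"turn": -0.14,"fingers": -0.2},
    {"linear": [-5,-85,-15],"turn": -0.28,"fingers": -0.2},
    {"linear": [-7,-128,-25],"turn": -0.42,"fingers": -0.2},
    {"linear": [-10,-170,-35],"turn": -0.56,"fingers": -0.2},
    {"linear": [-12,-212,-45],"turn": -0.7,"fingers": -0.2},
    {"linear": [-14,-254,-55],"turn": -0.84,"fingers": -0.2},
    {"linear": [-16,-295,-60],"turn": -0.885,"fingers": -0.2},
    {"linear": [-18.3,-325.6,-60],"turn": -0.885,"fingers": -0.2},
  ],
)

```text
time: 9.95
tool_pos: [514.8, -253.5, 140.7]
tcp_rot: [3.141, 0.001, -1.506]
contact_force: [0.5, 0.9, 0.6]
grip_width: 36.5
```

Request:
play_rows(
  moves=[
    {"linear": [0,0,0],"turn": 0,"fingers": -0.2},
    {"linear": [0,0,0],"turn": 0,"fingers": -0.2},
  ],
)

```text
time: 10.15
tool_pos: [515.2, -251.7, 141.4]
tcp_rot: [3.141, 0.001, -1.505]
contact_force: [-0.5, 0.7, -1.1]
grip_width: 36.8
```

Run:
```python
from h import *
o=bot.get_obs();print(o['tool_pos'],o['tcp_rot'],o['grip_width'])
b=cap('side');save(b,'s6.png',(240,80,400,220),5)
```

```text
[ 515.19989045 -251.69708312  141.36876912] [ 3.14139337e+00  6.84685900e-04 -1.50528586e+00] 36.7859139544716
```

View pics/s6.png

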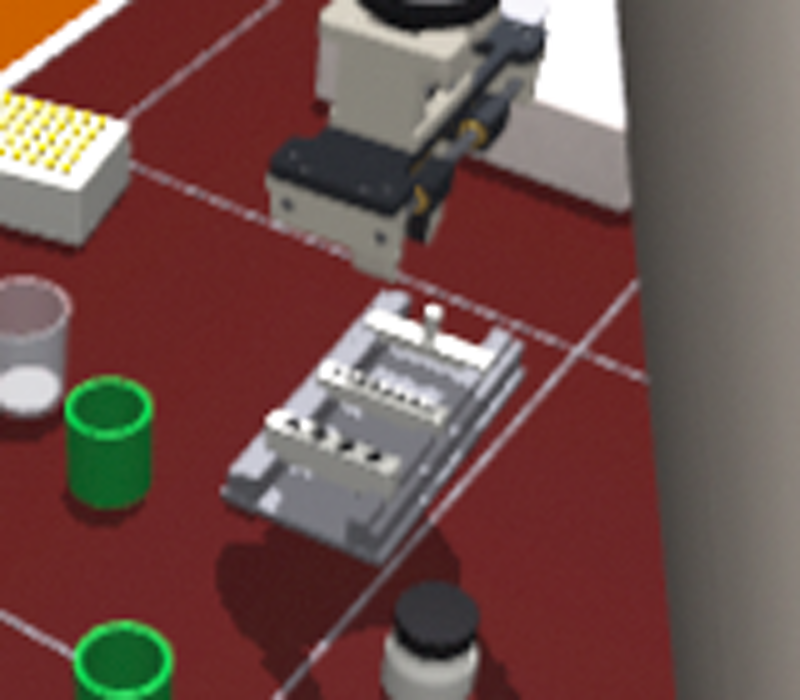

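The crop confirms eight wells in the middle strip (385,390), with the post strip behind it and the four-well strip in front. Descending.

Request:
play_rows(
  moves=[
    {"linear": [0,-1,-40],"turn": 0,"fingers": -0.2},
    {"linear": [0,-1,-75],"turn": 0,"fingers": -0.2},
    {"linear": [0,-1,-95],"turn": 0,"fingers": -0.2},
    {"linear": [0,-1,-110],"turn": 0,"fingers": -0.2},
    {"linear": [0,-1,-120],"turn": 0,"fingers": -0.2},
    {"linear": [0,-1,-127],"turn": 0,"fingers": -0.2},
    {"linear": [0,-1,-127],"turn": 0,"fingers": -0.2},
  ],
)

```text
time: 10.9
tool_pos: [515.2, -252.1, 14.3]
tcp_rot: [3.141, 0.0, -1.504]
contact_force: [0.1, 0.4, 0.0]
grip_width: 36.9
```

Request:
play_rows(
  moves=[
    {"linear": [0,0,0],"turn": 0,"fingers": -1},
    {"linear": [0,0,0],"turn": 0,"fingers": -1},
    {"linear": [0,0,0],"turn": 0,"fingers": -1},
    {"linear": [0,0,0],"turn": 0,"fingers": -1},
    {"linear": [0,0,0],"turn": 0,"fingers": -1},
    {"linear": [0,0,0],"turn": 0,"fingers": -1},
    {"linear": [0,0,0],"turn": 0,"fingers": -1},
  ],
)

```text
time: 11.6
tool_pos: [515.5, -253.2, 15.2]
tcp_rot: [-3.141, -0.001, -1.505]
contact_force: [-1.0, -0.3, 5.8]
grip_width: 13.8
```

Request:
play_rows(
  moves=[
    {"linear": [0,0,15],"turn": 0,"fingers": -1},
    {"linear": [0,0,45],"turn": 0,"fingers": -1},
    {"linear": [0,0,85],"turn": 0,"fingers": -1},
    {"linear": [0,0,125],"turn": 0,"fingers": -1},
    {"linear": [0,10,143],"turn": 0.1,"fingers": -1},
    {"linear": [2,50,143],"turn": 0.22,"fingers": -1},
    {"linear": [4,92,143],"turn": 0.34,"fingers": -1},
    {"linear": [5,134,143],"turn": 0.46,"fingers": -1},
  ],
)

```text
time: 12.4
tool_pos: [519.8, -117.7, 157.5]
tcp_rot: [-3.142, 0.0, -1.041]
contact_force: [-0.3, -0.4, -0.5]
grip_width: 13.4
```

Request:
play_rows(
  moves=[
    {"linear": [2,42,0],"turn": 0.12,"fingers": -1},
    {"linear": [4,84,0],"turn": 0.24,"fingers": -1},
    {"linear": [5,126,0],"turn": 0.36,"fingers": -1},
    {"linear": [7,168,0],"turn": 0.48,"fingers": -1},
    {"linear": [8,210,0],"turn": 0.6,"fingers": -1},
    {"linear": [9,252,0],"turn": 0.7,"fingers": -1},
    {"linear": [10,294,0],"turn": 0.8,"fingers": -1},
    {"linear": [11,330,0],"turn": 0.838,"fingers": -1},
  ],
)

```text
time: 13.2
tool_pos: [530.6, 213.2, 157.3]
tcp_rot: [3.141, 0.001, -0.203]
contact_force: [0.6, -0.6, 0.8]
grip_width: 14.3
```

Request:
play_rows(
  moves=[
    {"linear": [1,30,0],"turn": 0,"fingers": -1},
    {"linear": [2,60,0],"turn": 0,"fingers": -1},
    {"linear": [2,77,0],"turn": 0,"fingers": -1},
    {"linear": [2,77,0],"turn": 0,"fingers": -1},
    {"linear": [2,77,0],"turn": 0,"fingers": -1},
    {"linear": [2,77,0],"turn": 0,"fingers": -1},
  ],
)

```text
time: 13.8
tool_pos: [533.2, 286.8, 157.6]
tcp_rot: [3.141, 0.0, -0.208]
contact_force: [-0.4, 0.1, -0.3]
grip_width: 14.1
```

```bash
cat > m.py <<'E'
from h import *
import sys
ps=[bot.get_obs()]
o=ps[0];print(o['tool_pos'],o['tcp_rot'],o['grip_width'],o['time'])
a=cap('top');b=cap('side');save(b,sys.argv[1],(100,150,260,310),4)
o=bot.get_obs();print(o['tool_pos'],o['tcp_rot'])
for n,c in(('top',a),('side',b)):
    P=pts(c);im=c['pixels'].astype(int);
    q=P[near(P,533,288,130,51,59)];print(n,'reader',cv2.minAreaRect(q[:,:2].astype(np.float32)))
    w=(im.min(-1)>120)&(im.max(-1)-im.min(-1)<40)
    # strip ends: beyond pads, within its band
    d=np.array([np.cos(1.363),np.sin(1.363)]);r=P[...,:2]-np.array([533.5,289]);l=r@d;t=r@np.array([-d[1],d[0]])
    m=(abs(l)<48)&(abs(t)<13)&(P[...,2]>155)&(P[...,2]<190);mm=m&(abs(l)>15)
    for s in(-1,1):
        q=P[mm&(l*s>0)];
        if len(q)>5: print(n,s,len(q),q.mean(0).round(1),'z pct',np.percentile(q[:,2],[5,25,50,75,95]).round(1),'l',np.percentile(l[mm&(l*s>0)],[0,2,98,100]).round(1),'t',np.percentile(t[mm&(l*s>0)],[2,98]).round(1))
    q=P[m&(P[...,2]>178)&(P[...,2]<186)&(abs(l)>12)]
    if len(q)>8: print('top face',len(q),cv2.minAreaRect(q[:,:2].astype(np.float32)),'plane',np.linalg.lstsq(np.c_[q[:,:2]-[533.5,289],np.ones(len(q))],q[:,2],rcond=None)[0])
E
python3 m.py s7.png
```

```text
[533.2345981  286.84018759 157.55112012] [ 3.14092911e+00  1.70668830e-04 -2.08167857e-01] 14.145497311148715 13.8
[533.37589607 286.90326923 157.75202021] [ 3.14133085e+00 -8.69680638e-05 -2.08534446e-01]
top reader ((531.8533325195312, 281.1449890136719), (167.70358276367188, 119.69993591308594), 78.26567840576172)
top -1 136 [526.1 257.4 179.9] z pct [169.6 179.7 181.2 182.2 183.1] l [-45.3 -45.1 -16.  -15. ] t [-6.3  7.3]
top face 126 ((528.1304931640625, 261.4648132324219), (35.0824089050293, 18.45599365234375), 66.58750915527344) plane [1.73324366e-02 9.04385069e-03 1.81947739e+02]
side reader ((533.8562622070312, 287.99609375), (179.54701232910156, 120.91915893554688), 77.97508239746094)
side 1 108 [536.4 318.4 177. ] z pct [167.3 172.4 178.7 181.5 183.3] l [15.3 16.6 38.8 39.4] t [-6.2  7.3]
top face 59 ((539.86669921875, 316.4988098144531), (21.145248413085938, 15.599913597106934), 78.24983978271484) plane [ 3.50805309e-02 -1.27043584e-03  1.81166652e+02]
```

View pics/s7.png

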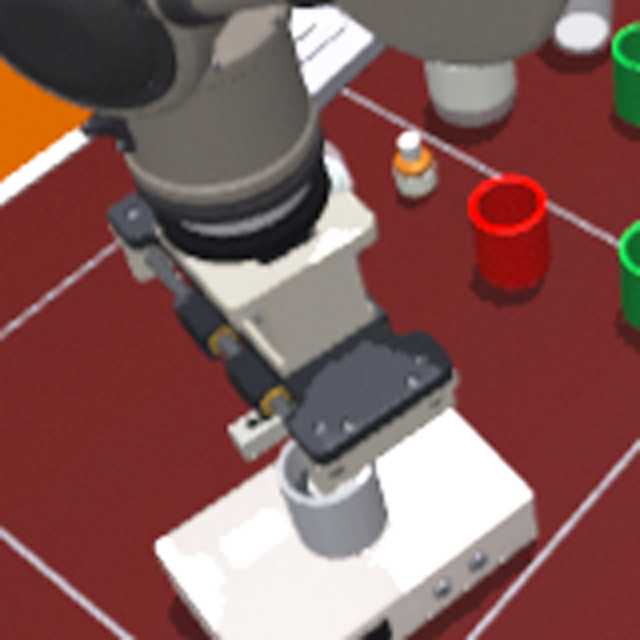

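The side view shows the strip held level over the shield's mouth at crop (340,475), wells up, and the shield seated. Its ends lie at -45.2 and +39.2 mm along its length, so I'll shift it about 3 mm.

Request:
play_rows(
  moves=[
    {"linear": [0.5,1.3,0],"turn": 0,"fingers": -1},
    {"linear": [1,2.6,0],"turn": 0,"fingers": -1},
    {"linear": [1,2.6,0],"turn": 0,"fingers": -1},
    {"linear": [1,2.6,0],"turn": 0,"fingers": -1},
    {"linear": [1,2.6,0],"turn": 0,"fingers": -1},
    {"linear": [1,2.6,0],"turn": 0,"fingers": -1},
    {"linear": [1,2.6,0],"turn": 0,"fingers": -1},
    {"linear": [1,2.6,0],"turn": 0,"fingers": -1},
  ],
)

```text
time: 14.7
tool_pos: [534.1, 290.7, 157.6]
tcp_rot: [3.142, -0.0, -0.207]
contact_force: [-0.2, -0.9, -0.9]
grip_width: 13.6
```

```bash
python3 m.py s8.png
python3 - <<'E'
from h import *
b=cap('side');a=cap('top');save(a,'t9.png')
for c in(a,b):
    P=pts(c);q=P[near(P,533,289,30,112,118)];print(len(q),cv2.minEnclosingCircle(q[:,:2].astype(np.float32)),np.median(q[:,2]),fit(P[near(P,533,289,30,65,112)&(np.hypot(P[...,0]-533.5,P[...,1]-289)>23)],26,(533,289)))
E
```

```text
[534.1085735  290.72564984 157.62683121] [ 3.14155513e+00 -6.30595438e-05 -2.06925351e-01] 13.578773659623872 14.7
[534.12995581 290.70770681 157.61715602] [ 3.14153835e+00 -7.84986563e-05 -2.06962810e-01]
top reader ((532.419677734375, 283.4674072265625), (171.21316528320312, 119.94878387451172), 78.30551147460938)
top -1 121 [526.6 259.5 179.5] z pct [169.  179.3 181.  182.  183.2] l [-41.5 -41.4 -15.7 -15.3] t [-6.4  7.2]
top face 122 ((530.23486328125, 276.2364196777344), (56.69332504272461, 13.895105361938477), 79.0158462524414) plane [-3.68326070e-02  1.47285495e-02  1.81488093e+02]
side reader ((533.6146850585938, 288.1900634765625), (179.86370849609375, 121.06202697753906), 78.75257873535156)
side 1 108 [537.2 322.6 177.4] z pct [168.  173.8 179.9 181.4 183.3] l [19.9 21.2 43.  43.2] t [-6.5  8. ]
top face 61 ((539.8466186523438, 320.39898681640625), (22.089740753173828, 14.309666633605957), 74.82801818847656) plane [2.51985806e-02 1.68612196e-02 1.80614852e+02]
112 ((532.9906005859375, 288.41290283203125), 25.77581787109375) 115.54475417811193 (array([533.42335458, 289.93237402]), np.float64(0.3965207850467432), 187)
82 ((532.629638671875, 291.57220458984375), 25.617677688598633) 115.07064563015717 (array([534.60048312, 288.67213396]), np.float64(0.542529704736431), 276)
```

View pics/t9.png

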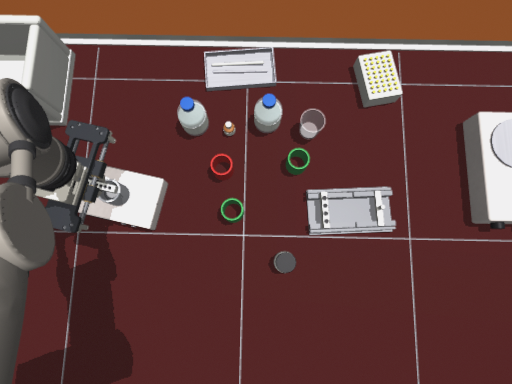

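The top view shows the other strips still in the rack, the bystanders unmoved and the strip over the shield at (105,187). One last sub-millimetre trim, then settle.

Request:
play_rows(
  moves=[
    {"linear": [0.3,-0.8,0],"turn": 0,"fingers": -1},
    {"linear": [0.3,-0.8,0],"turn": 0,"fingers": -1},
    {"linear": [0.3,-0.8,0],"turn": 0,"fingers": -1},
    {"linear": [0.3,-0.8,0],"turn": 0,"fingers": -1},
    {"linear": [0.3,-0.8,0],"turn": 0,"fingers": -1},
    {"linear": [0.3,-0.8,0],"turn": 0,"fingers": -1},
    {"linear": [0.3,-0.8,0],"turn": 0,"fingers": -1},
    {"linear": [0.3,-0.8,0],"turn": 0,"fingers": -1},
  ],
)

```text
time: 15.7
tool_pos: [534.4, 289.9, 157.6]
tcp_rot: [3.142, -0.0, -0.207]
contact_force: [0.6, -1.0, -0.2]
grip_width: 13.7
```

```bash
python3 m.py s10.png; python3 -c "
from plant import bot
print(bot.close_job())"
```

```text
[534.43708224 289.9057924  157.63713332] [ 3.14156109e+00 -9.35149989e-05 -2.06966741e-01] 13.67024932103708 15.7
[534.4207955  289.90772877 157.62087144] [ 3.14152806e+00 -5.13797042e-05 -2.06921775e-01]
top reader ((532.2996826171875, 282.9259033203125), (171.12278747558594, 119.93854522705078), 78.30548095703125)
top -1 122 [526.9 259.  179.9] z pct [170.3 179.5 181.2 182.4 183.6] l [-42.1 -42.  -16.  -15.5] t [-6.7  6.8]
top face 121 ((530.4124145507812, 275.36468505859375), (56.20249938964844, 14.196039199829102), 79.9471206665039) plane [5.38394886e-02 8.51495046e-03 1.81984904e+02]
side reader ((534.010986328125, 287.9369812011719), (180.0092010498047, 121.5719985961914), 78.41136932373047)
side 1 108 [537.7 321.7 177.3] z pct [167.4 173.1 180.  181.2 182.8] l [19.8 20.3 42.3 42.5] t [-7.2  7.2]
top face 62 ((540.072265625, 319.4242248535156), (22.395172119140625, 16.48126983642578), 74.74439239501953) plane [ 4.46481448e-02 -2.49375061e-02  1.81773761e+02]
the job is handed in; nothing more can be done
None
```

The light shield is fully down on the lens barrel and released, and the eight-well strip is held over it in the gripper. I handed the job in at about 16 s.

- **Shield:** its upper rim measured 115.0 to 115.5 mm above the table, so it is fully home. Pressing it down met 16 N with no further motion.
- **Centring:** the strip's ends lie at -42.1 and +42.5 mm from the shield's axis, so it is centred to within about 1 mm.
- **Height:** the strip's top is at about 181 mm, which puts its underside about 50 mm above the rim.
- **Direction:** by the gripper's own pose the strip runs at about 78.1°. The case's long sides measured 78.0 to 78.8°.
- **Rest of the scene:** in the last overall view the other two strips were still in the rack, and the bystanders looked unmoved.

**Where the checks disagreed:**
- The two cameras put the shield's centre about 1 mm apart.
- Fits of the strip's partly hidden top were noisy: 75 to 80° for direction, with tilts of a few hundredths either way. For direction and level I relied on the gripper's pose, which read vertical.

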